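# Unclip the relay module and put it on the test jig

### The job

Two modules are clipped on the sloping rail of the test stand. Pull the one with the tall housing off the rail against its sprung catch and lower it gently over the two pins of the flat test jig, so that both pins come up through its holes and it lies flat on the jig; either way round will do. Leave the low terminal module clipped where it is.

Things in the scene. Friction and masses are not known exactly. Their poses are not given: they have to be found in the camera images.
- relay: Relay module, about 0.16 kg: black base plate 60 (x) x 100 (y) x 6 (z) mm, grey box housing 30 (x) x 44 (y) x 50 mm tall centred on it; two 12 mm through holes in the plate at y = +-38 mm, x = 0. Origin: centre of the plate's underside. z: normal to the plate, up through the housing. Starts clipped on the rail in either place, lying with its slope: x up the slope, y along the rail
- relay_grip (a point): Centre of the relay module's housing, 34 mm above its origin along its z; grasp the housing across its 30 mm width (its x faces). The housing's top is 56 mm above the origin
- terminal: Terminal module in the rail's other place: a like base plate without holes, with a low grey strip 26 (x) x 76 (y) x 20 mm tall on it and a row of six steel screw heads. Origin and axes as for the relay module. To be left alone
- stand: Fixed test stand, footprint 170 (x) x 310 (y) mm; origin under it on the table, z up, y along the rail. Panel and rail slope 30 degrees, rising towards +x. The rail's seat, on which the modules' undersides lie, passes 85 mm above the origin; two places near y = +-68 mm. A plain fixed lip as high as the plates runs along their lower edge; it does not hook over them
- catch_a_roller (a point): Centre of the sprung catch of the place at y = -68 mm of the stand: a white roller, 16 mm in diameter, 34 mm long, over the middle of the plate's upper edge, overlapping it by about 2 mm and rising 14 mm above the plate's top (keep fingertips above it). Pulling the module along its own z takes about 12 N over the first 6 mm, then fades; free of it 16 mm up. No other release
- catch_b_roller (a point): Centre of the like catch of the place at y = +68 mm of the stand
- jig: Fixed flat test jig: aluminium block 90 (x) x 130 (y) x 20 (z) mm, origin under its centre on the table, z up. On its top stand two steel pins at y = +-38 mm, x = 0: 8 mm in diameter, 20 mm high above the top, the last 7 mm tapering to a 3 mm tip
- jig_bed (a point): Centre of the jig's top face, 20 mm above the table, midway between the feet of the pins: where the relay module's origin comes to lie
Things that resemble listed ones, but are neither listed nor needed, are in the scene too. What is shaped like the jig but orange or pink is not meant.

How it is judged:
On the way:
1. the relay module has come off the rail (distance of relay from where it was at the start of the episode above 0.03 m), for 0.2 s.
At the end, for the whole second after the job is handed in: The relay module lies at rest flat on the jig with both pins through its holes: its origin within 5 mm of the bed's centre sideways and 3 mm in height, within 0.06 rad of upright and 0.12 rad of the jig's direction (either way round). The terminal module is within 8 mm of where it started (horizontal distance between relay and jig_bed below 0.005 m and z of relay in the frame of jig_bed between -0.003 and 0.003 m and angle between relay's own z axis and vertical below 0.06 rad and angle between the y axis of relay and the y axis of jig, either way round below 0.12 rad and linear speed of relay below 0.02 m/s and distance of terminal from where it was at the start of the episode below 0.008 m); the robot touches nothing.
It fails at once if the relay module is dropped or flung onto the jig (faster than 0.7 m/s within 50 mm of its place there) (distance between relay and jig_bed below 0.05 m and linear speed of relay above 0.7 m/s).
It fails at once if the terminal module is pulled off its place on the rail (moved by more than 15 mm) (distance of terminal from where it was at the start of the episode above 0.015 m).
It also fails if it takes over 42 s, if anything falls off the work surface, if the arm or the gripper's body presses on something with over 40 N, if the wrist force passes 120 N, or if a joint passes its speed limit or range.

### The arm

A 6-joint arm with a two-finger parallel gripper is mounted at the origin on the work surface. World frame = base frame: x ahead of the robot, y to its left, z up, the work surface at z = 0. Lengths are in m, angles in rad, forces in N, time in s.
With the tool pointing down it reaches from about 0.35 to 0.775 m from the base axis. Payload 5.5 kg.
Tool frame: the origin (TCP) lies midway between the tips of the shut fingers; the grasp point (between the pads) lies 19 mm behind it; z points along the fingers, y is the line along which they close (so a half turn about z gives the same grasp; the last joint's range is limited). The gripper opens to 85 mm and grips with 20 to 120 N. Pads are 22 mm wide; open, the fingers measure 114 mm over their backs; the gripper's body (76 mm by 85 mm) begins 54 mm behind the grasp point. The pads swing forward as they close: fully open they stand 13 mm farther back than shut.
Start: joints at [1.015, 0.313, 0.046, 1.304, 0, 1.431], TCP at [0.232, 0.526, 0.231] pointing down, gripper open.
Joint ranges: [-2.76, 2.76], [-0.86, 1.69], [-1.03, 1.26], [-2.2, 2.34], [-1.47, 1.5], [-3.14, 3.14]. Speed limits (rad/s): [2.57, 2.57, 3.14, 3.14, 3.14, 3.14].

### API

Orientations are given as a unit quaternion [w, x, y, z].
In Python, from workcell import env gives the robot as it stands. The module is installed in compiled form; this text tells all that it offers.
- The arm moves only by the tool carry_out, never from a script. Its argument "series" is a list of rows, each an object with "delta_rot": the turn, a rotation vector about the world's x, y, z normalised to -1 to 1, where 1 is 0.1 rad, a list of three; "travel": the shift along the world's x, y, z normalised to -1 to 1, where 1 is 0.025 m, a list of three; "fingers": the closure, from -1 (fully open) to 1 (shut). In form: [{"delta_rot": [ax, ay, az], "travel": [tx, ty, tz], "fingers": fingers}, ...]. A call has 1 to 5 rows; each row shifts and turns the commanded pose from where the row before left it; what a row does not reach is not made up. A row lasts 1/8 s, in which the tool goes at most 62.5 mm and 10.7 degrees, less where a joint would pass 70% of its speed; a pose out of reach is approached as far as the arm can. A call with a number of a shift or a turn outside -1 to 1 is refused whole. A call with a gripper value outside its range is refused whole. The fingers move at their own pace and stop on an object; "squeeze" is the grip in N (left out, the last holds). Time passes only in rows, so rows that do not move let the fingers close. It gives the time, the measured TCP pose, the force, the opening and the grip force at its end, in the units of the state.
- env.get_state(): the state, without advancing time (a new reading comes with each control period).
- env.read_camera(name): name is "scene" or "side" or "wrist"; returns a dict with "color" (480x640x3 uint8, red, green, blue), "fx", "fy", "cx", "cy" (pixels), "D" ([k1, k2, p1, p2, k3] as OpenCV has them; the pictures are not rectified), "world_from_camera" (4x4, takes a point from camera to world coordinates); the wrist camera has in their place "hand_eye" (4x4, takes a point from camera to tool coordinates, whose origin is the TCP and whose axes are the flange's). Camera axes: x right, y up, looking along -z (the intrinsics and any distortion apply to the point x, -y, -z); pixel columns grow to the right and rows downward; lengths in m; the calibration is good to about 2 mm. A picture is of the moment at which its call begins: read the wrist's pose just before it. There is no depth.
- env.hand_in(): hands the job in; it is judged then, once.
The state is a dict: "clock": time; "joint_pos": joint angles; "qvel": joint speeds; "tau": joint torques, N m; "tcp_pos": TCP position; "orientation": TCP orientation; "wrist_force": force on the tool from outside, world axes, zero at the start; "ft_torque": the same for the moment, N m; "finger_gap": finger opening in m; "grip_force": force on a finger pad.
Only numpy, scipy, OpenCV 4.12 (cv2) and the standard library are available. Lean on these libraries where they do the work, as an engineer would, in place of code of your own. Each camera call takes 0.05 s, during which the arm holds its last target. There are 200 camera calls.

## Working session

There is one attempt and no reset: what is moved stays moved. The work goes in short steps, Python scripts to look and compute and a tool call to move; the robot and the scene stay as the last step left them, time stands still between calls to the robot, and variables do not carry over. Pictures are saved under pics/ and viewed, at most 10 in all, crops included, and the job is handed in when it is done.

Besides the shell and the picture viewer there is one more tool, called after "Call:" by a JSON object that holds its "fn" and its "kwargs". carry_out: Moves the arm, as the interface text tells. Its arguments: {"type":"object","properties":{"series":{"type":"array","items":{"type":"object","properties":{"delta_rot":{"type":"array","items":{"type":"number"}},"travel":{"type":"array","items":{"type":"number"}},"fingers":{"type":"number"}}}},"squeeze":{"type":"number"}},"required":["series"]}

```bash
mkdir -p pics; cat > h.py <<'E'
import numpy as np, cv2
from workcell import env
from scipy.spatial.transform import Rotation as R
def snap(n,f):
    s=env.get_state(); c=env.read_camera(n); cv2.imwrite('pics/'+f+'.png',c['color'][:,:,::-1])
    if 'hand_eye' in c:
        T=np.eye(4);q=s['orientation'];T[:3,:3]=R.from_quat([q[1],q[2],q[3],q[0]]).as_matrix();T[:3,3]=s['tcp_pos'];c['world_from_camera']=T@np.array(c['hand_eye'])
    import pickle; pickle.dump(c,open('pics/'+f+'.pkl','wb')); return c
def load(f):
    import pickle; return pickle.load(open('pics/'+f+'.pkl','rb'))
def rays(c,px):
    K=np.array([[c['fx'],0,c['cx']],[0,c['fy'],c['cy']],[0,0,1.]])
    u=cv2.undistortPoints(np.array(px,float).reshape(-1,1,2),K,np.array(c['D'],float)).reshape(-1,2)
    T=np.array(c['world_from_camera']); d=np.c_[u[:,0],-u[:,1],-np.ones(len(u))]@T[:3,:3].T
    return T[:3,3],d/np.linalg.norm(d,axis=1)[:,None]
def plane(c,px,z):
    o,d=rays(c,px); return o+d*((z-o[2])/d[:,2])[:,None]
def proj(c,P):
    T=np.linalg.inv(np.array(c['world_from_camera'])); p=np.atleast_2d(P)@T[:3,:3].T+T[:3,3]
    K=np.array([[c['fx'],0,c['cx']],[0,c['fy'],c['cy']],[0,0,1.]])
    return cv2.projectPoints(p*[1,-1,-1],np.zeros(3),np.zeros(3),K,np.array(c['D'],float))[0].reshape(-1,2)
def tri(c1,p1,c2,p2):
    out=[]
    for a,b in zip(p1,p2):
        o1,d1=rays(c1,[a]);o2,d2=rays(c2,[b]);A=np.c_[d1[0],-d2[0]]
        t=np.linalg.lstsq(A,o2-o1,rcond=None)[0];x=o1+t[0]*d1[0];y=o2+t[1]*d2[0];out.append(np.r_[(x+y)/2,np.linalg.norm(x-y)])
    return np.array(out)
E
python3 - <<'E'
from h import *
np.set_printoptions(precision=4,suppress=True)
for n in ['scene','side','wrist']:
    c=snap(n,n+'0');print(n,c['fx'],c['D'],np.array(c['world_from_camera']))
s=env.get_state();print(s['clock'],s['tcp_pos'],s['orientation'])
E
```

```text
scene 487.0797291044109 [-0.114  0.     0.     0.     0.   ] [[-0.333  -0.5002  0.7993  1.175 ]
 [ 0.9429 -0.1799  0.2803  0.1575]
 [ 0.0036  0.847   0.5315  0.5508]
 [ 0.      0.      0.      1.    ]]
side 480.41645918401986 [0.0112 0.     0.     0.     0.    ] [[ 0.993   0.0604 -0.1012  0.4202]
 [-0.1174  0.5838 -0.8034 -0.8919]
 [ 0.0105  0.8097  0.5868  0.7135]
 [ 0.      0.      0.      1.    ]]
wrist 406.92926001030503 [-0.0666  0.      0.      0.      0.    ] [[ 0.4037 -0.8782 -0.2566  0.1671]
 [ 0.9149  0.3869  0.1155  0.5553]
 [-0.0022 -0.2814  0.9596  0.3735]
 [ 0.      0.      0.      1.    ]]
0.15 [0.2321 0.5257 0.2306] [-0.0002  0.2064  0.9785 -0.0007]
```

View pics/scene0.png

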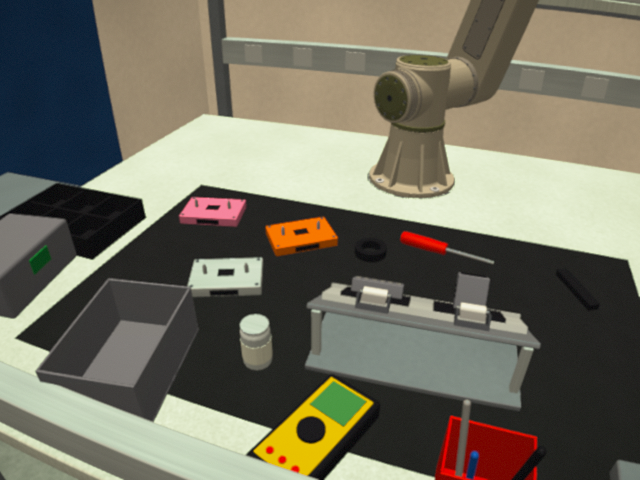

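View pics/side0.png

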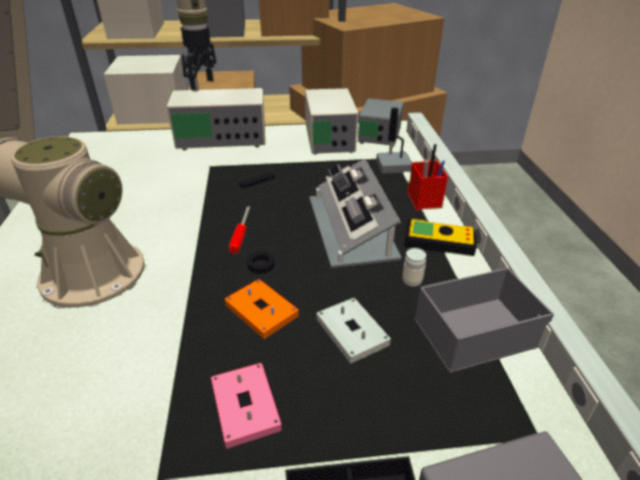

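The scene view shows the white jig at about (226,275), the terminal at (378,290) and the tall relay at (473,295). In the side view the jig is at (353,328), the terminal at (362,210) and the relay at (348,180). The orange and pink ones are decoys. I'll do a rough triangulation first, then look with the wrist camera.

```bash
python3 - <<'E'
from h import *
np.set_printoptions(precision=4,suppress=True)
a,b=load('scene0'),load('side0')
print('jig',plane(a,[[226,271]],.02),plane(b,[[353,325]],.02))
print('rollers term, relay',tri(a,[[375,296],[473,312]],b,[[373,204],[357,173]]))
for c,n,x0,y0,x1,y1 in((a,'scene0',300,255,560,420),(b,'side0',295,140,415,270)):
    im=cv2.imread('pics/'+n+'.png')[y0:y1,x0:x1]; cv2.imwrite('pics/'+n+'c.png',cv2.resize(im,None,fx=3,fy=3,interpolation=cv2.INTER_CUBIC))
p=cv2.imread('pics/scene0c.png');q=cv2.imread('pics/side0c.png');h=max(p.shape[0],q.shape[0])
m=np.zeros((495,1140,3),np.uint8);m[:495,:780]=p;m[:390,780:]=q;cv2.imwrite('pics/crops.png',cv2.resize(m,(800,347)))
E
```

```text
jig [[ 0.552  -0.2437  0.02  ]] [[ 0.5574 -0.2426  0.02  ]]
rollers term, relay [[0.6473 0.0526 0.1128 0.0072]
 [0.6355 0.1904 0.1173 0.0027]]
```

View pics/crops.png

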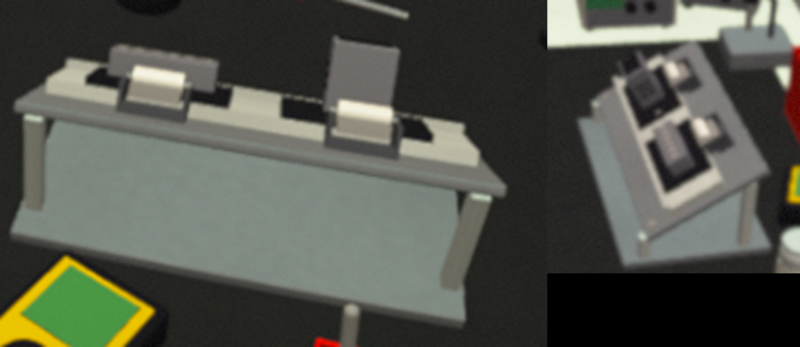

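The crops show the relay housing with its roller at scene (473,312) and the terminal's roller at (375,296). The stand's yaw is about +5 deg. Next I move to a tilted viewing pose above the relay.

Call:
{"fn": "carry_out", "kwargs": {"series": [{"delta_rot": [0,0,-0.97],"travel": [0.8,-0.92,0],"fingers": -1},{"delta_rot": [0,0,-0.97],"travel": [0.8,-0.92,0],"fingers": -1},{"delta_rot": [0,0,-0.97],"travel": [0.8,-0.92,0],"fingers": -1},{"delta_rot": [0,0,-0.97],"travel": [0.8,-0.92,0],"fingers": -1},{"delta_rot": [0,0,-0.97],"travel": [0.8,-0.92,0],"fingers": -1}]}}

```text
clock: 0.78
tcp_pos: [0.3327, 0.4101, 0.231]
orientation: [-0.0, 0.437, 0.9, -0.0]
wrist_force: [-0.2, -0.6, 0.7]
finger_gap: 0.0852
grip_force: 0.0
```

Call:
{"fn": "carry_out", "kwargs": {"series": [{"delta_rot": [0,0,-0.97],"travel": [0.8,-0.92,0],"fingers": -1},{"delta_rot": [0,0,-0.97],"travel": [0.8,-0.92,0],"fingers": -1},{"delta_rot": [0,0,-0.97],"travel": [0.8,-0.92,0],"fingers": -1},{"delta_rot": [0,0,-0.97],"travel": [0.8,-0.92,0],"fingers": -1},{"delta_rot": [0,0,-0.97],"travel": [0.8,-0.92,0],"fingers": -1}]}}

```text
clock: 1.4
tcp_pos: [0.4327, 0.2952, 0.2311]
orientation: [-0.0, 0.64, 0.768, -0.0]
wrist_force: [-0.2, 0.8, 0.4]
finger_gap: 0.0856
grip_force: 0.0
```

Call:
{"fn": "carry_out", "kwargs": {"series": [{"delta_rot": [0,0,-0.97],"travel": [0.8,-0.92,0],"fingers": -1},{"delta_rot": [0.07,-0.87,0],"travel": [0.8,-0.92,0],"fingers": -1},{"delta_rot": [0.07,-0.87,0],"travel": [0.8,-0.92,0],"fingers": -1},{"delta_rot": [0.07,-0.87,0],"travel": [0.8,-0.92,0],"fingers": -1},{"delta_rot": [0.07,-0.87,0],"travel": [0.7,-0.92,0],"fingers": -1}]}}

```text
clock: 2.02
tcp_pos: [0.5303, 0.1802, 0.2313]
orientation: [0.119, 0.665, 0.726, 0.128]
wrist_force: [-0.1, -0.6, -1.0]
finger_gap: 0.0851
grip_force: 0.0
```

Call:
{"fn": "carry_out", "kwargs": {"series": [{"delta_rot": [0.07,-0.87,0],"travel": [0,0,0],"fingers": -1},{"delta_rot": [0.08,-0.87,0],"travel": [0,0,0],"fingers": -1},{"delta_rot": [0,0,0],"travel": [0,0,0],"fingers": -1}]}}

```text
clock: 2.4
tcp_pos: [0.5272, 0.1806, 0.2295]
orientation: [0.175, 0.653, 0.713, 0.189]
wrist_force: [0.4, 0.4, -0.9]
finger_gap: 0.0855
grip_force: 0.0
```

```bash
python3 - <<'E'
from h import *
np.set_printoptions(precision=4,suppress=True)
c=snap('wrist','w1');s=env.get_state();q=s['orientation']
print(s['clock'],s['tcp_pos'],R.from_quat([q[1],q[2],q[3],q[0]]).as_matrix(),s['joint_pos'])
E
```

```text
2.45 [0.5286 0.1809 0.2308] [[-0.0871  0.8636  0.4966]
 [ 0.9962  0.077   0.0408]
 [-0.003   0.4983 -0.867 ]] [ 0.2243 -0.1008 -0.5709  0.5835 -0.0707  1.6883]
```

View pics/w1.png

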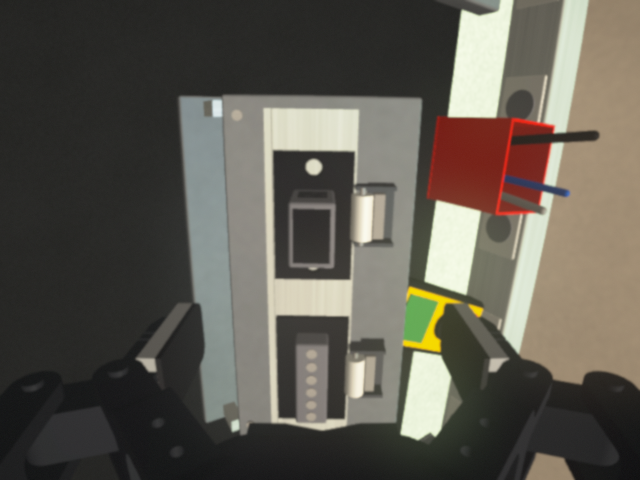

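The wrist view shows the relay plate with corners near (273,151), (354,151), (351,279) and (276,279). The housing top is at (290,204)–(335,268) and its roller at (362,218). The terminal is below, at (312,365). Next, PnP on these corners.

```bash
python3 - <<'E'
from h import *
np.set_printoptions(precision=4,suppress=True)
c=load('w1');g=cv2.cvtColor(c['color'],cv2.COLOR_RGB2GRAY)
px=np.array([[273,151],[354,151],[351,279],[276,279],[290,205],[335,203],[332,268],[293,267]],np.float32)
px=cv2.cornerSubPix(g,px.reshape(-1,1,2).copy(),(4,4),(-1,-1),(3,50,.01)).reshape(-1,2);print(px)
ob=np.array([[-30,50,6],[30,50,6],[30,-50,6],[-30,-50,6],[-15,22,56],[15,22,56],[15,-22,56],[-15,-22,56]],float)/1e3
K=np.array([[c['fx'],0,c['cx']],[0,c['fy'],c['cy']],[0,0,1.]]);D=np.array(c['D'],float)
T=np.array(c['world_from_camera'])
for sel in (range(8),range(4),[0,1,2,4,5,6,7]):
    sel=list(sel);_,r,t=cv2.solvePnP(ob[sel],px[sel].astype(float),K,D)
    e=cv2.projectPoints(ob[sel],r,t,K,D)[0].reshape(-1,2)-px[sel]
    F=np.diag([1,-1,-1.]);M=T[:3,:3]@F@cv2.Rodrigues(r)[0];p=T[:3,:3]@(F@t.ravel())+T[:3,3]
    print('rms',np.sqrt((e**2).sum(1)).round(1),'\npos',p,'\n',M)
E
```

```text
[[272.6245 149.8985]
 [354.6772 151.5076]
 [350.0335 278.9355]
 [274.3966 278.0841]
 [288.5096 203.5467]
 [335.1601 204.026 ]
 [333.099  267.3531]
 [289.2643 266.1969]]
rms [0.7 0.5 0.7 0.9 1.1 0.9 1.  1.4] 
pos [0.6044 0.1845 0.0818] 
 [[ 0.8674 -0.0747 -0.4919]
 [ 0.0604  0.9972 -0.0449]
 [ 0.4939  0.0092  0.8695]]
rms [0.1 0.2 0.2 0.1] 
pos [0.6034 0.1849 0.0836] 
 [[ 0.8718 -0.0668 -0.4852]
 [ 0.0605  0.9978 -0.0285]
 [ 0.486  -0.0045  0.8739]]
rms [0.8 0.3 1.2 0.9 0.6 0.8 1.2] 
pos [0.6051 0.1847 0.0811] 
 [[ 0.8648 -0.0785 -0.4959]
 [ 0.0607  0.9968 -0.052 ]
 [ 0.4984  0.0148  0.8668]]
```

Call:
{"fn": "carry_out", "kwargs": {"series": [{"delta_rot": [0.07,0,-0.13],"travel": [-0.27,-0.09,-0.16],"fingers": -1},{"delta_rot": [0,0,0],"travel": [0.455,0.034,-0.79],"fingers": -1},{"delta_rot": [0,0,0],"travel": [0.455,0.034,-0.79],"fingers": -1},{"delta_rot": [0,0,0],"travel": [0.455,0.034,-0.79],"fingers": -1},{"delta_rot": [0,0,0],"travel": [0.0,0.0,0.0],"fingers": -1}]}}

```text
clock: 3.08
tcp_pos: [0.5568, 0.1811, 0.1661]
orientation: [0.174, 0.658, 0.708, 0.19]
wrist_force: [-1.0, -0.1, 0.2]
finger_gap: 0.0853
grip_force: 0.0
```

```bash
python3 - <<'E'
from h import *
np.set_printoptions(precision=4,suppress=True)
s=env.get_state();q=s['orientation'];M=R.from_quat([q[1],q[2],q[3],q[0]]).as_matrix()
c=snap('wrist','w2');print(s['tcp_pos'],M)
Z=np.array([-.498,-.037,.866]);Y=np.array([-.0745,.9972,.0]);X=np.cross(Y,Z)
P=np.array([.6045,.1847,.083]);Q=lambda a:P+np.array(a)/1e3@np.array([X,Y,Z])
im=c['color'][:,:,::-1].copy()
for a in [[-30,50,6],[30,50,6],[30,-50,6],[-30,-50,6],[-15,22,56],[15,22,56],[15,-22,56],[-15,-22,56]]:
    u=proj(c,Q(a))[0];cv2.circle(im,tuple(int(round(v)) for v in u),2,(0,0,255),-1)
cv2.imwrite('pics/w2o.png',im)
d=np.array(s['tcp_pos'])-P;print('rel mm',1e3*np.array([X,Y,Z])@d)
E
```

```text
[0.5568 0.1811 0.1661] [[-0.0733  0.8655  0.4955]
 [ 0.9973  0.0617  0.0397]
 [ 0.0038  0.4971 -0.8677]]
rel mm [ 0.1126 -0.0816 95.8366]
```

View pics/w2o.png

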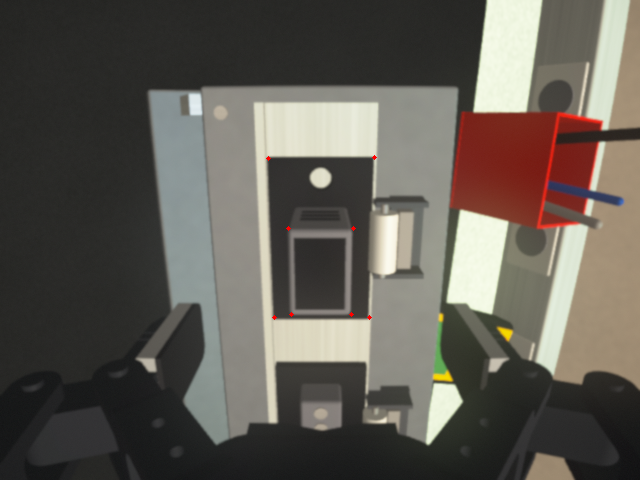

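Projected corners match the plate and housing within about 1 px, so the pose is right. I descend 67 mm and close.

Call:
{"fn": "carry_out", "kwargs": {"series": [{"delta_rot": [0,0,0],"travel": [0.444,0.033,-0.773],"fingers": -1},{"delta_rot": [0,0,0],"travel": [0.444,0.033,-0.773],"fingers": -1},{"delta_rot": [0,0,0],"travel": [0.444,0.033,-0.773],"fingers": -1},{"delta_rot": [0,0,0],"travel": [0,0,0],"fingers": -1}]}}

```text
clock: 3.62
tcp_pos: [0.5902, 0.1837, 0.1096]
orientation: [0.174, 0.658, 0.707, 0.191]
wrist_force: [-0.4, 0.4, 0.5]
finger_gap: 0.0854
grip_force: 0.0
```

Call:
{"fn": "carry_out", "kwargs": {"series": [{"delta_rot": [0,0,0],"travel": [0,0,0],"fingers": 1},{"delta_rot": [0,0,0],"travel": [0,0,0],"fingers": 1},{"delta_rot": [0,0,0],"travel": [0,0,0],"fingers": 1},{"delta_rot": [0,0,0],"travel": [0,0,0],"fingers": 1},{"delta_rot": [0,0,0],"travel": [0,0,0],"fingers": 1}], "squeeze": 70}}

```text
clock: 4.25
tcp_pos: [0.5889, 0.1838, 0.11]
orientation: [0.174, 0.658, 0.708, 0.191]
wrist_force: [-8.3, -0.6, 5.6]
finger_gap: 0.029
grip_force: 69.5
```

Call:
{"fn": "carry_out", "kwargs": {"series": [{"delta_rot": [0,0,0],"travel": [-0.1,-0.007,0.173],"fingers": 1},{"delta_rot": [0,0,0],"travel": [-0.1,-0.007,0.173],"fingers": 1},{"delta_rot": [0,0,0],"travel": [-0.1,-0.007,0.173],"fingers": 1},{"delta_rot": [0,0,0],"travel": [-0.1,-0.007,0.173],"fingers": 1},{"delta_rot": [0,0,0],"travel": [-0.1,-0.007,0.173],"fingers": 1}]}}

```text
clock: 4.88
tcp_pos: [0.5796, 0.1831, 0.1338]
orientation: [0.176, 0.657, 0.707, 0.193]
wrist_force: [-0.7, 0.5, -1.5]
finger_gap: 0.0287
grip_force: 71.2
```

Call:
{"fn": "carry_out", "kwargs": {"series": [{"delta_rot": [0,0,0],"travel": [-0.4,-0.03,0.7],"fingers": 1},{"delta_rot": [0,0,0],"travel": [-0.4,-0.03,0.7],"fingers": 1},{"delta_rot": [0,0,0],"travel": [-0.4,-0.03,0.7],"fingers": 1},{"delta_rot": [0,0,0],"travel": [0,0,0.9],"fingers": 1},{"delta_rot": [0,0,0],"travel": [0,0,0.9],"fingers": 1}]}}

```text
clock: 5.5
tcp_pos: [0.5489, 0.1807, 0.2317]
orientation: [0.176, 0.657, 0.707, 0.193]
wrist_force: [-0.1, 0.3, -1.0]
finger_gap: 0.029
grip_force: 71.2
```

```bash
python3 - <<'E'
from h import *
np.set_printoptions(precision=4,suppress=True)
s=env.get_state();print(s['tcp_pos'],s['finger_gap'],s['grip_force'])
# jig: mask bright low-saturation blob near jig in both fixed views, dark mat behind
for n,box,seed in (('scene',(170,235,280,310),None),('side',(300,285,400,370),None)):
    c=snap(n,n+'1');x0,y0,x1,y1=box;im=c['color'][y0:y1,x0:x1]
    hsv=cv2.cvtColor(im,cv2.COLOR_RGB2HSV);m=((hsv[...,2]>110)&(hsv[...,1]<60)).astype(np.uint8)
    k=max(cv2.findContours(m,cv2.RETR_EXTERNAL,cv2.CHAIN_APPROX_SIMPLE)[0],key=cv2.contourArea)
    print(n,cv2.contourArea(k),(cv2.approxPolyDP(cv2.convexHull(k),2.5,True).reshape(-1,2)+[x0,y0]).tolist())
    cv2.imwrite('pics/j'+n+'.png',cv2.resize(im[:,:,::-1],None,fx=3.5,fy=3.5,interpolation=cv2.INTER_CUBIC))
a,b=cv2.imread('pics/jscene.png'),cv2.imread('pics/jside.png');h=max(a.shape[0],b.shape[0]);m=np.zeros((h,a.shape[1]+b.shape[1],3),np.uint8)
m[:a.shape[0],:a.shape[1]]=a;m[:b.shape[0],a.shape[1]:]=b;print(m.shape,a.shape);cv2.imwrite('pics/jj.png',m)
E
```

```text
[0.5489 0.1807 0.2317] 0.02904363541522099 71.18395686149597
scene 2212.5 [[262, 258], [261, 281], [257, 290], [176, 309], [170, 285], [195, 259]]
side 2467.5 [[354, 298], [389, 340], [386, 345], [352, 361], [317, 312]]
(298, 735, 3) (262, 385, 3)
```

View pics/jj.png

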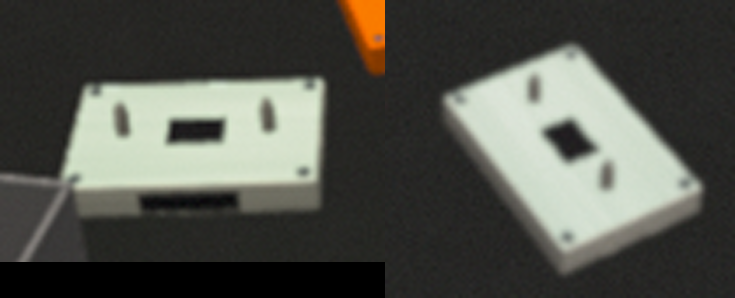

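The crop shows the jig with pin feet at scene (205.4,273.6) and (247.1,272.1), and at side (342.6,314.1) and (363.1,338.7).

```bash
python3 - <<'E'
from h import *
np.set_printoptions(precision=4,suppress=True)
a,b=load('scene1'),load('side1')
for c,p in((a,[[205.4,273.6],[247.1,272.1]]),(b,[[363.1,338.7],[342.6,314.1]])):
    P=plane(c,p,.02)[:,:2];d=P[1]-P[0];print(P.mean(0),np.linalg.norm(d),np.degrees(np.arctan2(-d[0],d[1])))
E
```

```text
[ 0.5569 -0.2405] 0.0763382403349593 23.5273720819784
[ 0.5561 -0.2452] 0.07462522748101257 23.152465012781597
```

Call:
{"fn": "carry_out", "kwargs": {"series": [{"delta_rot": [0,0,0],"travel": [0.085,-0.97,0],"fingers": 1},{"delta_rot": [0,0,0],"travel": [0.085,-0.97,0],"fingers": 1},{"delta_rot": [0,0,0],"travel": [0.085,-0.97,0],"fingers": 1},{"delta_rot": [0,0,0],"travel": [0.085,-0.97,0],"fingers": 1},{"delta_rot": [0,0,0],"travel": [0.085,-0.97,0],"fingers": 1}]}}

```text
clock: 6.22
tcp_pos: [0.5587, 0.0584, 0.2288]
orientation: [0.175, 0.658, 0.707, 0.191]
wrist_force: [0.1, 0.5, -1.3]
finger_gap: 0.0289
grip_force: 71.2
```

Call:
{"fn": "carry_out", "kwargs": {"series": [{"delta_rot": [-0.065,0.87,0],"travel": [0.085,-0.97,0],"fingers": 1},{"delta_rot": [-0.065,0.87,0],"travel": [0.085,-0.97,0],"fingers": 1},{"delta_rot": [-0.065,0.87,0],"travel": [0.085,-0.97,0],"fingers": 1},{"delta_rot": [-0.065,0.87,0],"travel": [0.085,-0.97,0],"fingers": 1},{"delta_rot": [-0.065,0.87,0],"travel": [0.085,-0.97,0],"fingers": 1}]}}

```text
clock: 6.85
tcp_pos: [0.57, -0.0631, 0.229]
orientation: [0.029, 0.681, 0.731, 0.033]
wrist_force: [-0.0, 0.3, -1.7]
finger_gap: 0.0293
grip_force: 71.2
```

Call:
{"fn": "carry_out", "kwargs": {"series": [{"delta_rot": [-0.065,0.87,0],"travel": [0.085,-0.97,0],"fingers": 1},{"delta_rot": [0,0,0.84],"travel": [0.085,-0.97,0],"fingers": 1},{"delta_rot": [0,0,0.84],"travel": [0.085,-0.97,0],"fingers": 1},{"delta_rot": [0,0,0.84],"travel": [0.085,-0.97,-0.3],"fingers": 1},{"delta_rot": [0,0,0.84],"travel": [0.085,-0.97,-0.3],"fingers": 1}]}}

```text
clock: 7.48
tcp_pos: [0.5806, -0.1844, 0.2133]
orientation: [-0.0, 0.548, 0.836, 0.001]
wrist_force: [0.3, 0.8, -1.0]
finger_gap: 0.0288
grip_force: 71.2
```

Call:
{"fn": "carry_out", "kwargs": {"series": [{"delta_rot": [0,0,0],"travel": [0.085,-0.97,-0.3],"fingers": 1},{"delta_rot": [0,0,0],"travel": [0.085,-0.97,-0.3],"fingers": 1},{"delta_rot": [0,0,0],"travel": [0.085,-0.97,-0.1],"fingers": 1},{"delta_rot": [0,0,0],"travel": [0.085,-0.97,0],"fingers": 1},{"delta_rot": [0,0,0],"travel": [0.085,-0.97,0],"fingers": 1}]}}

```text
clock: 8.1
tcp_pos: [0.5907, -0.306, 0.1967]
orientation: [-0.001, 0.549, 0.836, 0.001]
wrist_force: [-0.1, 0.5, -1.8]
finger_gap: 0.0287
grip_force: 71.2
```

Call:
{"fn": "carry_out", "kwargs": {"series": [{"delta_rot": [0,0,0],"travel": [0.08,-0.97,0],"fingers": 1},{"delta_rot": [0,0,0],"travel": [0,0,0],"fingers": 1},{"delta_rot": [0,0,0],"travel": [0,0,0],"fingers": 1}]}}

```text
clock: 8.48
tcp_pos: [0.5923, -0.3287, 0.1965]
orientation: [-0.001, 0.549, 0.836, 0.001]
wrist_force: [0.3, 0.5, -1.3]
finger_gap: 0.0288
grip_force: 71.2
```

```bash
python3 - <<'E'
from h import *
np.set_printoptions(precision=4,suppress=True)
c=snap('wrist','w3');s=env.get_state();q=s['orientation']
print(s['clock'],s['tcp_pos'],R.from_quat([q[1],q[2],q[3],q[0]]).as_matrix(),s['joint_pos'])
E
```

```text
8.525 [ 0.5924 -0.3282  0.1967] [[-0.3969  0.9179 -0.0006]
 [ 0.9179  0.3969  0.0038]
 [ 0.0037  0.0009 -1.    ]] [-0.6256  0.5311  0.2921  1.3345  0.0027  0.5371]
```

View pics/w3.png

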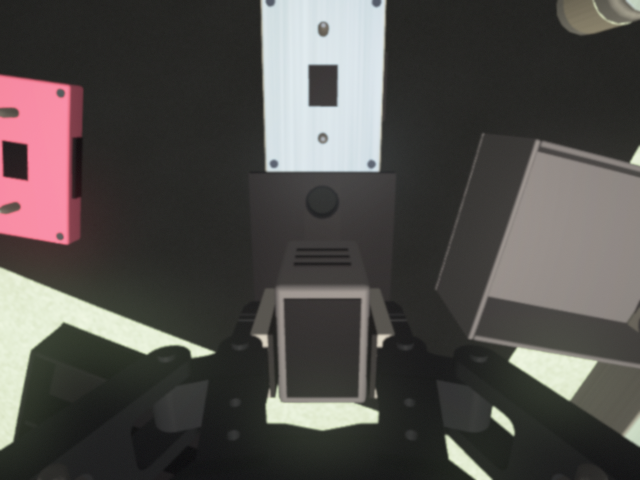

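The view shows the jig with its screws at (274,164), (372,164), (270,2) and (376,2), the near pin at (323,138), the far pin at (323,28) and the window at (323,86). The held relay's plate edge runs from (250,172) to (396,173), with its hole at (322,201) and the housing top at (278,292)–(368,402). I'll measure both in the same image.

```bash
cat > m3.py <<'E'
from h import *
np.set_printoptions(precision=4,suppress=True)
c=load('w3');g=cv2.cvtColor(c['color'],cv2.COLOR_RGB2GRAY)
print('nadir',proj(c,np.array(c['world_from_camera'])[:3,3]-[0,0,.3]))
w=g[0:171,266:382];m=(w<120).astype(np.uint8)
n,l,st,ce=cv2.connectedComponentsWithStats(m)
for i in range(1,n):
    if st[i,4]>8:print(st[i]+[266,0,0,0,0],ce[i]+[266,0])
sub=lambda p,k:cv2.cornerSubPix(g,np.array(p,np.float32).reshape(-1,1,2),(k,k),(-1,-1),(3,50,.01)).reshape(-1,2)
sq=sub([[308,65],[338,65],[338,106],[308,106]],4);print('sq',sq)
P=plane(c,sq,.02);print('sqc',P.mean(0),P)
# held module
px=np.r_[sub([[250,172],[396,173]],4),sub([[278,292],[368,292],[365,402],[280,402]],4)];print(px)
h=g[175:228,295:350];_,hm=cv2.threshold(cv2.GaussianBlur(h,(3,3),0),0,255,cv2.THRESH_BINARY_INV+cv2.THRESH_OTSU)
k=max(cv2.findContours(hm,cv2.RETR_EXTERNAL,cv2.CHAIN_APPROX_NONE)[0],key=cv2.contourArea)
print('hole',cv2.fitEllipse(k),'+295,175')
ob=np.array([[-30,50,6],[30,50,6],[-15,22,56],[15,22,56],[15,-22,56],[-15,-22,56]],float)/1e3
K=np.array([[c['fx'],0,c['cx']],[0,c['fy'],c['cy']],[0,0,1.]]);D=np.array(c['D'],float);T=np.array(c['world_from_camera']);F=np.diag([1,-1,-1.])
_,r,t=cv2.solvePnP(ob,px.astype(float),K,D)
print((cv2.projectPoints(ob,r,t,K,D)[0].reshape(-1,2)-px).round(1).tolist())
M=T[:3,:3]@F@cv2.Rodrigues(r)[0];p=T[:3,:3]@(F@t.ravel())+T[:3,3];print('relay',p,M)
print('hole pred',proj(c,p+M@[0,.038,.006]))
E
python3 m3.py
```

```text
nadir [[321.8495 118.3751]]
[267   0   7   6  35] [269.9714   2.0571]
[373   0   7   6  38] [376.1316   2.2632]
[319  25   9  11  68] [322.6912  30.2941]
[ 309   65   28   41 1145] [322.5118  85.0175]
[319 134   7   6  19] [321.6316 135.6316]
[380 140   2  31  38] [380.8158 157.2105]
[271 161   6   6  32] [273.5 163.5]
[369 161   6   6  28] [371.0357 163.6071]
sq [[308.2564  64.6129]
 [337.0059  64.5541]
 [336.5647 105.8518]
 [308.4337 105.5164]]
sqc [ 0.5556 -0.2407  0.02  ] [[ 0.5401 -0.2315  0.02  ]
 [ 0.5595 -0.223   0.02  ]
 [ 0.5711 -0.2501  0.02  ]
 [ 0.5516 -0.2583  0.02  ]]
[[248.6499 172.7468]
 [395.0974 173.0946]
 [278.     292.    ]
 [368.     292.    ]
 [365.     402.    ]
 [281.0217 401.7986]]
hole ((26.571834564208984, 27.44857406616211), (32.76158905029297, 33.39247131347656), 98.99598693847656) +295,175
[[0.1, 0.7], [0.1, 0.3], [-2.2, 0.3], [2.4, 0.0], [-0.2, -0.9], [-0.1, -0.3]]
relay [ 0.5928 -0.3283  0.1638] [[ 0.9183 -0.3945  0.033 ]
 [ 0.3958  0.9164 -0.059 ]
 [-0.007   0.0672  0.9977]]
hole pred [[322.0335 201.6576]]
```

```bash
cat > fit.py <<'E'
from h import *
from scipy.optimize import least_squares
np.set_printoptions(precision=4,suppress=True)
c=load('w3');T=np.array(c['world_from_camera'])
tcp=np.array([.5924,-.3282,.1967]);tx=np.array([-.3969,.9179,.0037]);tz=np.array([-.0006,.0038,-1]);Mt=np.c_[np.cross(tx,-tz),tx,-tz]
px=np.array([[248.65,172.75],[395.1,173.1],[278,292],[368,292],[365,402],[281,401.8],[321.57,202.4]])
ob=np.array([[-30,50,6],[30,50,6],[-15,22,56],[15,22,56],[15,-22,56],[-15,-22,56],[0,38,6]])/1e3
def pose(v):return tcp+Mt@v[:3],Mt@R.from_rotvec([v[3],0,0]).as_matrix()
def res(v,w):
    p,M=pose(v);return ((proj(c,p+ob@M.T)-px)*w[:,None]).ravel()
for w in (np.ones(7),np.array([1,1,0,0,0,0,1.]),np.array([1,1,0,0,1,1,1.])):
  for pitch in (0,1):
    f=lambda u:res(np.r_[u,0] if not pitch else u,w)
    s=least_squares(f,[0,0,-.03]+[0]*pitch);print(pitch,s.x,'cost',s.cost,'\n',s.fun.reshape(-1,2).round(1).tolist())
E
python3 fit.py
python3 - <<'E'
import cv2
a=cv2.imread('pics/w3.png')[150:420,225:425];cv2.imwrite('pics/w3c.png',cv2.resize(a,None,fx=2.2,fy=2.2,interpolation=cv2.INTER_CUBIC))
E
```

```text
0 [ 0.0006 -0.0021 -0.0309] cost 44.73901205845488 
 [[1.3, 3.2], [-0.1, 2.8], [-3.2, -4.5], [2.3, -4.5], [0.7, 1.6], [-1.5, 1.8], [0.9, 1.9]]
1 [ 0.0006 -0.0005 -0.033   0.0621] cost 7.3262205745971 
 [[0.7, 0.9], [0.5, 0.5], [-2.7, 0.2], [1.8, 0.1], [-0.5, -0.7], [-0.3, -0.4], [0.9, -0.5]]
0 [ 0.0003 -0.0008 -0.0295] cost 0.2775649293139526 
 [[-0.2, 0.5], [-0.0, 0.0], [-0.0, -0.0], [0.0, -0.0], [0.0, 0.0], [-0.0, 0.0], [0.2, -0.5]]
1 [ 0.0003 -0.0009 -0.0193 -0.206 ] cost 0.08586399121709781 
 [[-0.1, 0.3], [-0.1, -0.1], [-0.0, -0.0], [0.0, -0.0], [0.0, -0.0], [-0.0, -0.0], [0.2, -0.1]]
0 [ 0.0005 -0.001  -0.0305] cost 3.0717822734677664 
 [[0.8, 0.6], [0.1, 0.2], [-0.0, -0.0], [0.0, -0.0], [0.7, -0.2], [-2.0, -0.0], [0.7, -0.5]]
1 [ 0.0005 -0.0004 -0.0323  0.0589] cost 1.375367419989486 
 [[0.3, 0.6], [0.5, 0.2], [-0.0, -0.0], [0.0, -0.0], [-0.5, -0.1], [-0.8, 0.1], [0.7, -0.8]]
```

View pics/w3c.png

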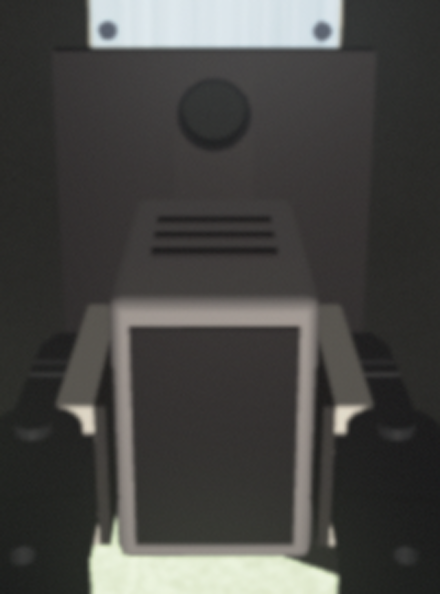

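```bash
python3 - <<'E'
from h import *
np.set_printoptions(precision=4,suppress=True)
c=load('w3')
tcp=np.array([.5924,-.3282,.1967]);tx=np.array([-.3969,.9179,.0037]);tz=np.array([-.0006,.0038,-1]);Mt=np.c_[np.cross(tx,-tz),tx,-tz]
J=plane(c,[[322.5,85.1]],.02)[0];print('sq',J)
s=plane(c,[[273.5,163.5],[371,163.6],[270,2.3],[376.1,2.4]],.02);print('screws',s.mean(0))
y=np.array([-.394,.919,0])
for h in(.02,.03,.04):print(h,proj(c,[J+[0,0,h-.02]+k*.038*y for k in(-1,1)]).round(1).tolist())
g=cv2.cvtColor(c['color'],cv2.COLOR_RGB2GRAY);print(g[14:46:2,316:330:2]);print(g[126:150:2,314:330:2])
o=tcp+Mt@[.0004,-.0009,-.0298];print('relay',o,'delta',J-o)
E
```

```text
sq [ 0.5555 -0.2406  0.02  ]
screws [ 0.5558 -0.241   0.02  ]
0.02 [[322.4, 137.0], [322.7, 30.6]]
0.03 [[322.4, 137.6], [322.7, 27.6]]
0.04 [[322.4, 138.2], [322.7, 24.5]]
[[222 225 225 225 226 224 224]
 [222 226 225 226 226 224 224]
 [223 226 226 225 226 224 224]
 [223 226 221 215 216 220 224]
 [223 217 170 148 149 176 217]
 [220 175 123 163 161 125 184]
 [216 138 111 156 158 119 155]
 [214 131 100 116 120 110 146]
 [216 137  96 105 107 105 157]
 [218 151  95  98  99 103 176]
 [223 192 116  96  99 131 204]
 [225 222 190 159 162 199 224]
 [225 228 226 222 223 225 226]
 [225 228 227 227 227 226 226]
 [226 228 227 227 227 226 227]
 [226 228 227 227 228 226 227]]
[[224 226 227 226 227 228 227 228]
 [223 226 227 226 226 228 227 228]
 [224 226 227 226 224 228 227 228]
 [224 226 223 204 183 195 221 228]
 [224 224 193 126 102 114 173 224]
 [224 219 152 106 126 116 125 205]
 [223 217 137 127 170 156 123 193]
 [224 220 159 128 158 150 138 205]
 [224 225 207 154 137 144 184 223]
 [224 226 226 214 204 212 224 228]
 [224 226 227 226 226 228 228 228]
 [224 226 227 226 226 228 228 228]]
relay [ 0.5931 -0.3288  0.1669] delta [-0.0376  0.0882 -0.1469]
```

Call:
{"fn": "carry_out", "kwargs": {"series": [{"delta_rot": [0,0,0],"travel": [-0.375,0.881,0],"fingers": 1},{"delta_rot": [0,0,0],"travel": [-0.375,0.881,0],"fingers": 1},{"delta_rot": [0,0,0],"travel": [-0.375,0.881,0],"fingers": 1},{"delta_rot": [0,0,0],"travel": [-0.375,0.881,0],"fingers": 1},{"delta_rot": [0,0,0],"travel": [0,0,-0.5],"fingers": 1}]}}

```text
clock: 9.15
tcp_pos: [0.5552, -0.2386, 0.1857]
orientation: [0.0, 0.548, 0.836, 0.001]
wrist_force: [0.2, -0.0, -0.7]
finger_gap: 0.0291
grip_force: 71.2
```

Call:
{"fn": "carry_out", "kwargs": {"series": [{"delta_rot": [0,0,0],"travel": [0,0,-0.9],"fingers": 1},{"delta_rot": [0,0,0],"travel": [0,0,-0.9],"fingers": 1},{"delta_rot": [0,0,0],"travel": [0,0,-0.9],"fingers": 1},{"delta_rot": [0,0,0],"travel": [0,0,-0.9],"fingers": 1},{"delta_rot": [0,0,0],"travel": [0,0,0],"fingers": 1}]}}

```text
clock: 9.78
tcp_pos: [0.5535, -0.2398, 0.0918]
orientation: [-0.003, 0.549, 0.836, 0.001]
wrist_force: [-0.3, -0.2, -1.0]
finger_gap: 0.0287
grip_force: 71.1
```

```bash
python3 - <<'E'
from h import *
np.set_printoptions(precision=4,suppress=True)
s=env.get_state();q=s['orientation'];print(s['clock'],s['tcp_pos'],R.from_quat([q[1],q[2],q[3],q[0]]).as_matrix())
c=snap('wrist','w4');d=snap('side','s4')
a=c['color'][150:420,200:450,::-1];b=d['color'][250:370,290:420,::-1]
m=np.zeros((540,1040,3),np.uint8);m[:,:500]=cv2.resize(a,(500,540));m[:480,500:1020]=cv2.resize(b,(520,480),interpolation=cv2.INTER_CUBIC)
cv2.imwrite('pics/w4c.png',cv2.resize(m,(800,415)))
E
```

```text
9.775 [ 0.5535 -0.2398  0.0918] [[-0.3968  0.9179 -0.0043]
 [ 0.9179  0.3969  0.0055]
 [ 0.0068 -0.0018 -1.    ]]
```

View pics/w4c.png

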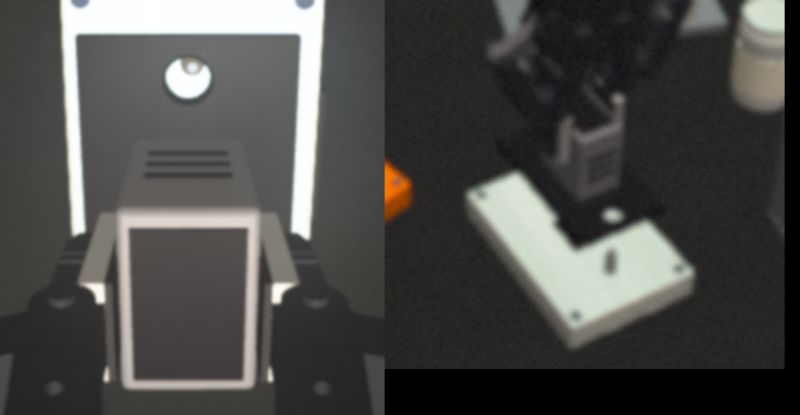

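The wrist crop shows the hole at about (322.1,200.6) with the pin tip visible inside it at about (325.3,193.5). The side view shows the module level above the jig. I'll measure the offset numerically.

```bash
python3 - <<'E'
from h import *
np.set_printoptions(precision=4,suppress=True,linewidth=150)
s=env.get_state();print(s['clock'],s['tcp_pos'])
c=load('w4');g=cv2.cvtColor(c['color'],cv2.COLOR_RGB2GRAY)
m=(g[180:222,300:345]>130).astype(np.uint8)
k=max(cv2.findContours(m,cv2.RETR_EXTERNAL,cv2.CHAIN_APPROX_NONE)[0],key=cv2.contourArea)
e=cv2.fitEllipse(cv2.convexHull(k));print('bright',np.add(e[0],[300,180]),e[1])
print(g[184:204:2,312:336:2])
h=plane(c,[np.add(e[0],[300,180])],.065)[0];t=plane(c,[[325.3,193.5]],.04)[0];y=np.array([-.394,.919,0])
print('hole',h,'tip',t,'diff',t-h)
print('centers hole-y*.038',h-.038*y,t-.038*y)
E
```

```text
9.875 [ 0.5552 -0.2406  0.0943]
bright [321.6632 200.3623] (26.10372543334961, 30.54164695739746)
[[107 107 107 107 105 106 107 107 110 113 117 110]
 [106 103  98  94  95  95  95  97  99 106 111 109]
 [101 125 159 129 126 130 130 123 104  96 102 109]
 [162 237 240 159 142 155 174 169 147 125  98 102]
 [246 253 249 170 149 201 232 227 181 152 160 128]
 [253 253 252 199 157 217 238 235 198 174 238 227]
 [253 253 253 243 183 193 224 220 187 222 252 250]
 [253 253 254 253 247 224 213 220 233 251 254 253]
 [253 253 254 254 254 253 252 253 253 253 254 253]
 [253 253 254 254 254 254 254 254 254 253 254 252]]
hole [ 0.5389 -0.2049  0.065 ] tip [ 0.5411 -0.2056  0.04  ] diff [ 0.0021 -0.0007 -0.025 ]
centers hole-y*.038 [ 0.5539 -0.2399  0.065 ] [ 0.5561 -0.2406  0.04  ]
```

After settling, the remaining offset is under 1 mm. Lowering slowly.

Call:
{"fn": "carry_out", "kwargs": {"series": [{"delta_rot": [0,0,0],"travel": [0,0,-0.24],"fingers": 1},{"delta_rot": [0,0,0],"travel": [0,0,-0.24],"fingers": 1},{"delta_rot": [0,0,0],"travel": [0,0,-0.24],"fingers": 1},{"delta_rot": [0,0,0],"travel": [0,0,-0.24],"fingers": 1},{"delta_rot": [0,0,0],"travel": [0,0,0],"fingers": 1}]}}

```text
clock: 10.5
tcp_pos: [0.5544, -0.2402, 0.0695]
orientation: [-0.002, 0.549, 0.836, 0.001]
wrist_force: [0.2, -0.5, -2.5]
finger_gap: 0.0288
grip_force: 71.2
```

Call:
{"fn": "carry_out", "kwargs": {"series": [{"delta_rot": [0,0,0],"travel": [0,0,-0.16],"fingers": 1},{"delta_rot": [0,0,0],"travel": [0,0,-0.16],"fingers": 1},{"delta_rot": [0,0,0],"travel": [0,0,-0.16],"fingers": 1},{"delta_rot": [0,0,0],"travel": [0,0,0],"fingers": 1}]}}

```text
clock: 11.0
tcp_pos: [0.5546, -0.2403, 0.0577]
orientation: [-0.002, 0.549, 0.836, 0.001]
wrist_force: [0.5, -0.3, -1.6]
finger_gap: 0.0288
grip_force: 71.2
```

Call:
{"fn": "carry_out", "kwargs": {"series": [{"delta_rot": [0,0,0],"travel": [0,0,-0.1],"fingers": 1},{"delta_rot": [0,0,0],"travel": [0,0,-0.1],"fingers": 1},{"delta_rot": [0,0,0],"travel": [0,0,-0.06],"fingers": 1},{"delta_rot": [0,0,0],"travel": [0,0,0],"fingers": 1}]}}

```text
clock: 11.5
tcp_pos: [0.5549, -0.2404, 0.0516]
orientation: [-0.001, 0.549, 0.836, 0.001]
wrist_force: [0.1, -0.5, -2.6]
finger_gap: 0.0289
grip_force: 71.2
```

Call:
{"fn": "carry_out", "kwargs": {"series": [{"delta_rot": [0,0,0],"travel": [0,0,-0.04],"fingers": 1},{"delta_rot": [0,0,0],"travel": [0,0,0],"fingers": 1}]}}

```text
clock: 11.75
tcp_pos: [0.5549, -0.2405, 0.0507]
orientation: [-0.001, 0.549, 0.836, 0.001]
wrist_force: [-0.3, -0.3, -1.9]
finger_gap: 0.0288
grip_force: 71.2
```

Call:
{"fn": "carry_out", "kwargs": {"series": [{"delta_rot": [0,0,0],"travel": [0,0,-0.04],"fingers": 1},{"delta_rot": [0,0,0],"travel": [0,0,0],"fingers": 1}]}}

```text
clock: 12.0
tcp_pos: [0.5549, -0.2404, 0.0496]
orientation: [-0.001, 0.549, 0.836, 0.001]
wrist_force: [0.3, 1.0, -1.5]
finger_gap: 0.029
grip_force: 71.2
```

Call:
{"fn": "carry_out", "kwargs": {"series": [{"delta_rot": [0,0,0],"travel": [0,0,-0.04],"fingers": 1},{"delta_rot": [0,0,0],"travel": [0,0,0],"fingers": 1}]}}

```text
clock: 12.25
tcp_pos: [0.5549, -0.2404, 0.0486]
orientation: [-0.001, 0.549, 0.836, 0.001]
wrist_force: [0.7, 0.1, -1.1]
finger_gap: 0.0286
grip_force: 71.2
```

Call:
{"fn": "carry_out", "kwargs": {"series": [{"delta_rot": [0,0,0],"travel": [0,0,-0.04],"fingers": 1},{"delta_rot": [0,0,0],"travel": [0,0,0],"fingers": 1}]}}

```text
clock: 12.5
tcp_pos: [0.555, -0.2406, 0.0483]
orientation: [-0.001, 0.549, 0.836, 0.001]
wrist_force: [-2.5, 0.3, 3.6]
finger_gap: 0.0291
grip_force: 71.7
```

Call:
{"fn": "carry_out", "kwargs": {"series": [{"delta_rot": [0,0,0],"travel": [0,0,-0.04],"fingers": 1},{"delta_rot": [0,0,0],"travel": [0,0,0],"fingers": 1}]}}

```text
clock: 12.75
tcp_pos: [0.555, -0.2406, 0.0482]
orientation: [-0.001, 0.549, 0.836, 0.001]
wrist_force: [-4.0, 1.7, 9.8]
finger_gap: 0.0287
grip_force: 72.8
```

Contact confirmed; releasing and retreating.

Call:
{"fn": "carry_out", "kwargs": {"series": [{"delta_rot": [0,0,0],"travel": [0,0,0],"fingers": 0.2},{"delta_rot": [0,0,0],"travel": [0,0,0],"fingers": 0},{"delta_rot": [0,0,0],"travel": [0,0,0],"fingers": -0.5},{"delta_rot": [0,0,0],"travel": [0,0,0],"fingers": -1},{"delta_rot": [0,0,0],"travel": [0,0,0],"fingers": -1}]}}

```text
clock: 13.38
tcp_pos: [0.5549, -0.2405, 0.0466]
orientation: [-0.001, 0.549, 0.836, 0.001]
wrist_force: [0.1, 1.0, 0.4]
finger_gap: 0.0855
grip_force: 0.0
```

Call:
{"fn": "carry_out", "kwargs": {"series": [{"delta_rot": [0,0,0],"travel": [0,0,0.5],"fingers": -1},{"delta_rot": [0,0,0],"travel": [0,0,0.9],"fingers": -1},{"delta_rot": [0,0,0],"travel": [0,0,0.9],"fingers": -1},{"delta_rot": [0,0,0],"travel": [0,0,0.9],"fingers": -1},{"delta_rot": [0,0,0],"travel": [0,0,0.9],"fingers": -1}]}}

```text
clock: 14.0
tcp_pos: [0.5551, -0.2406, 0.1511]
orientation: [-0.001, 0.549, 0.836, 0.001]
wrist_force: [0.4, -0.3, -0.3]
finger_gap: 0.0858
grip_force: 0.0
```

Call:
{"fn": "carry_out", "kwargs": {"series": [{"delta_rot": [0,0,0],"travel": [0,0,0.9],"fingers": -1},{"delta_rot": [0,0,0],"travel": [0,0,0],"fingers": -1},{"delta_rot": [0,0,0],"travel": [0,0,0],"fingers": -1}]}}

```text
clock: 14.38
tcp_pos: [0.5548, -0.2403, 0.1714]
orientation: [-0.001, 0.549, 0.836, 0.001]
wrist_force: [-1.0, -0.4, -0.1]
finger_gap: 0.0854
grip_force: 0.0
```

```bash
python3 - <<'E'
from h import *
np.set_printoptions(precision=4,suppress=True)
s=env.get_state();print(s['clock'],s['tcp_pos'],s['finger_gap'])
c=snap('wrist','w5');d=snap('side','s5')
J=np.array([.5556,-.2408,.02]);y=np.array([-.394,.919,0]);x=np.array([.919,.394,0])
im=c['color'][:,:,::-1].copy()
for a in [[-30,50,6],[30,50,6],[30,-50,6],[-30,-50,6],[0,38,20],[0,-38,20]]:
    u=proj(c,J+a[0]/1e3*x+a[1]/1e3*y+[0,0,a[2]/1e3])[0];cv2.circle(im,tuple(int(round(v)) for v in u),1,(0,0,255),-1)
m=np.zeros((480,1160,3),np.uint8);m[:,:640]=im;m[:,640:]=cv2.resize(d['color'][130:370,260:520,::-1],(520,480),interpolation=cv2.INTER_CUBIC)
cv2.imwrite('pics/fin.png',cv2.resize(m,(800,331)))
E
```

```text
14.375 [ 0.5548 -0.2403  0.1714] 0.08543413754980576
```

View pics/fin.png

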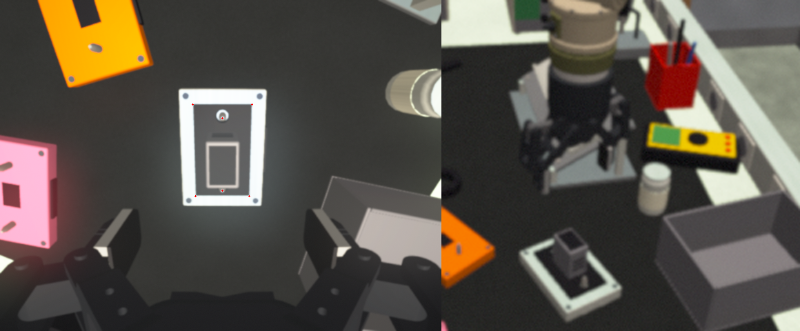

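The relay lies flat on the jig. The projected target corners coincide with the plate, with the visible pin through its hole at (222,117), and the robot is clear. Handing in.

```bash
python3 -c "
from workcell import env
print(env.hand_in())"
```

```text
the job is handed in; nothing more can be done
None
```

I pulled the relay module off the rail and set it flat on the white jig over both pins, left the terminal module clipped, and handed the job in with the gripper clear; the hand-in returned no verdict.

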